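# Change the samples in a shaker clamp block

## Task

Swing the shaker block's clamp lever open, take out the orange-capped finished tubes and drop each one foot-down into its own cell of the green rack, then stand every blue-capped new tube from the white rack foot-down in a cell of the block. When all are fully down, swing the lever back until it is fully shut over the new tubes. Leave the bottle, jar and crucible beyond the block where they are.

Things in the scene. Friction and masses are not known exactly. Their poses are not given: they have to be found in the camera images.
- block: Shaker clamp block, fixed: grey base 140 x 250 x 15 mm, on it a blue row of four cells along the block's y. Origin: bench level under the middle of the row; x points to the hinge posts (60 mm behind the row, at its two ends), away from the robot. Cell openings 42 x 42 mm, pitch 47, walls 5; floors 20, rims 80 mm above the bench, dividers 9 mm lower.
- clamp (a joint): Angle of the clamp lever, rad: 0 = fully shut (down over the cells, on its stop), grows as it swings up and back, 2.1 = fully open (on its stop, leaning back past upright). A stiff friction hinge (0.2 N m): it stays where it is left. Starts between 0 and 0.25.
- clamp_hinge (a point): Point on the lever's hinge axis midway between the posts: 60 mm behind the row (block +x), 125 mm above the bench. The axis runs along the block's y; this point does not move with the lever.
- clamp_grip (a point): Middle of the lever's handle bar, 130 mm from the hinge axis and parallel to it; moves with the lever. Bar 12 mm thick with a red sleeve 15 mm thick, 90 mm long in its middle. Shut, it is level with the hinge, 70 mm in front of the row, 125 mm above the bench, clear all round; pinched from above across the bar it turns between the fingers.
- clamp_strap (a point): Middle of the underside of the lever's steel strap (30 mm wide, parallel to the hinge, 60 mm from it, moves with the lever). Shut, it lies over the row, 4 mm above the caps of tubes that are fully down; a tube that is not down blocks it. Side arms 6 mm thick, 111 mm either side of the middle, carry strap and bar.
- carrier: White rack that holds the new tubes, loose, 0.4 kg: foot 100 x 207 x 10 mm, on it a row of four cells along its y, openings 42 x 42 mm, pitch 47, walls 5; floors 15, rims 70 mm above the bench. Origin at bench level under the middle of the row. Left or right of the block.
- stand: Green rack for the finished tubes, loose, 0.4 kg: foot 100 x 165 x 10 mm, on it a row of three cells along its y, openings 42 x 42 mm, pitch 47, walls 5; floors 15, rims 70 mm above the bench. Origin at bench level under the middle cell. On the other side of the block; empty at the start.
- block_cell0 (a point): Centre of the floor of cell 0 of the block (0 is at the block's +y end), 20 mm above the bench.
- block_cell1 (a point): Centre of the floor of cell 1 of the block (0 is at the block's +y end), 20 mm above the bench.
- block_cell2 (a point): Centre of the floor of cell 2 of the block (0 is at the block's +y end), 20 mm above the bench.
- block_cell3 (a point): Centre of the floor of cell 3 of the block (0 is at the block's +y end), 20 mm above the bench.
- stand_cell0 (a point): Centre of the floor of cell 0 of the green rack (0 is at its +y end), 15 mm above the bench; moves with the rack.
- stand_cell1 (a point): Centre of the floor of cell 1 of the green rack (0 is at its +y end), 15 mm above the bench; moves with the rack.
- stand_cell2 (a point): Centre of the floor of cell 2 of the green rack (0 is at its +y end), 15 mm above the bench; moves with the rack.
- new0: New sample: flat-bottomed capped sample tube, 105 mm tall: body 32 mm across (brown soil in the lowest 35 mm, white above), blue cap 35 mm across over the top 24 mm; about 70 g, origin at the centre of its underside, z up along the tube. Starts in a cell of the white rack; three or four are present. May be absent.
- new1: New sample: flat-bottomed capped sample tube, 105 mm tall: body 32 mm across (brown soil in the lowest 35 mm, white above), blue cap 35 mm across over the top 24 mm; about 70 g, origin at the centre of its underside, z up along the tube. Starts in a cell of the white rack; three or four are present. May be absent.
- new2: New sample: flat-bottomed capped sample tube, 105 mm tall: body 32 mm across (brown soil in the lowest 35 mm, white above), blue cap 35 mm across over the top 24 mm; about 70 g, origin at the centre of its underside, z up along the tube. Starts in a cell of the white rack; three or four are present. May be absent.
- new3: New sample: flat-bottomed capped sample tube, 105 mm tall: body 32 mm across (brown soil in the lowest 35 mm, white above), blue cap 35 mm across over the top 24 mm; about 70 g, origin at the centre of its underside, z up along the tube. Starts in a cell of the white rack; three or four are present. May be absent.
- done0: Finished sample: flat-bottomed capped sample tube, 105 mm tall: body 32 mm across (brown soil in the lowest 35 mm, white above), orange cap 35 mm across over the top 24 mm; about 70 g, origin at the centre of its underside, z up along the tube. Starts standing in a cell of the block under the lever; one to three are present. May be absent.
- done1: Finished sample: flat-bottomed capped sample tube, 105 mm tall: body 32 mm across (brown soil in the lowest 35 mm, white above), orange cap 35 mm across over the top 24 mm; about 70 g, origin at the centre of its underside, z up along the tube. Starts standing in a cell of the block under the lever; one to three are present. May be absent.
- done2: Finished sample: flat-bottomed capped sample tube, 105 mm tall: body 32 mm across (brown soil in the lowest 35 mm, white above), orange cap 35 mm across over the top 24 mm; about 70 g, origin at the centre of its underside, z up along the tube. Starts standing in a cell of the block under the lever; one to three are present. May be absent.
- reagent: Bystander: white reagent bottle, 68 mm across, about 150 mm tall, beyond the block. Origin at the centre of its underside.
- amber: Bystander: amber jar, 60 mm across, about 100 mm tall, beyond the block. Origin at the centre of its underside.
- crucible: Bystander: small white crucible, 44 mm across, 35 mm tall, beyond the block. Origin at the centre of its underside.
Mind the look-alikes: they are no part of the job. What is shaped like the done2 but red or yellow is not meant. What is shaped like the new0 but yellow is not meant.

How it is judged:
On the way, in this order (a step that is already met when the one before it is completed fails the run):
1. the clamp lever is swung open, past upright (value of joint clamp above 1.6 rad), for 0.2 s.
2. with the lever open, all finished tubes stand in the green rack's cells and all new tubes in the block's cells (z of each of new0, new1, new2, new3 in the frame of block below 0.027 m and x of new0 in the frame of block between -0.015 and 0.015 m and y of new0 in the frame of block between -0.09 and 0.09 m and angle between each of new0, new1, new2, new3, done0, done1, done2's own z axis and vertical below 0.25 rad and x of new1 in the frame of block between -0.015 and 0.015 m and y of new1 in the frame of block between -0.09 and 0.09 m and x of new2 in the frame of block between -0.015 and 0.015 m and y of new2 in the frame of block between -0.09 and 0.09 m and x of new3 in the frame of block between -0.015 and 0.015 m and y of new3 in the frame of block between -0.09 and 0.09 m and z of each of done0, done1, done2 in the frame of stand below 0.022 m and x of done0 in the frame of stand between -0.015 and 0.015 m and y of done0 in the frame of stand between -0.066 and 0.066 m and x of done1 in the frame of stand between -0.015 and 0.015 m and y of done1 in the frame of stand between -0.066 and 0.066 m and x of done2 in the frame of stand between -0.015 and 0.015 m and y of done2 in the frame of stand between -0.066 and 0.066 m and value of joint clamp above 1 rad), for 0.2 s.
At the end, for the whole second after the job is handed in: The clamp lever is shut (within 0.07 rad of its stop); every blue-capped tube that is present stands fully down in a cell of the block and every orange-capped one in a cell of the green rack (underside within 7 mm of the cell floor, tilted less than 0.25 rad), all at rest (z of each of new0, new1, new2, new3 in the frame of block below 0.027 m and x of new0 in the frame of block between -0.015 and 0.015 m and y of new0 in the frame of block between -0.09 and 0.09 m and angle between each of new0, new1, new2, new3, done0, done1, done2's own z axis and vertical below 0.25 rad and x of new1 in the frame of block between -0.015 and 0.015 m and y of new1 in the frame of block between -0.09 and 0.09 m and x of new2 in the frame of block between -0.015 and 0.015 m and y of new2 in the frame of block between -0.09 and 0.09 m and x of new3 in the frame of block between -0.015 and 0.015 m and y of new3 in the frame of block between -0.09 and 0.09 m and z of each of done0, done1, done2 in the frame of stand below 0.022 m and x of done0 in the frame of stand between -0.015 and 0.015 m and y of done0 in the frame of stand between -0.066 and 0.066 m and x of done1 in the frame of stand between -0.015 and 0.015 m and y of done1 in the frame of stand between -0.066 and 0.066 m and x of done2 in the frame of stand between -0.015 and 0.015 m and y of done2 in the frame of stand between -0.066 and 0.066 m and linear speed of each of new0, new1, new2, new3, done0, done1, done2 below 0.02 m/s and value of joint clamp below 0.07 rad); the robot touches nothing.
It fails at once if the reagent bottle is moved more than 30 mm (distance of reagent from where it was at the start of the episode above 0.03 m).
It fails at once if the amber jar is moved more than 30 mm (distance of amber from where it was at the start of the episode above 0.03 m).
It fails at once if the crucible is moved more than 30 mm (distance of crucible from where it was at the start of the episode above 0.03 m).
Of new0, new1, new2, new3 only 3 to 4 are there at a start; the rules pass over those that are not, and their reading is None.
Of done0, done1, done2 only 1 to 3 are there at a start; the rules pass over those that are not, and their reading is None.
At some moment in a run one of carrier, stand may be knocked a few centimetres aside while the robot is not near it.
It also fails if it takes over 210 s, if anything falls off the work surface, if the arm or the gripper's body presses on something with over 40 N, if the wrist force passes 120 N, or if a joint passes its speed limit or range.

## Robot

A 7-joint arm with a two-finger parallel gripper is mounted at the origin on the work surface. World frame = base frame: x ahead of the robot, y to its left, z up, the work surface at z = 0. Lengths are in m, angles in rad, forces in N, time in s.
With the tool pointing down it reaches from about 0.35 to 0.9 m from the base axis. Payload 8.1 kg.
Tool frame: the origin (TCP) lies on the centre line of the jaws, within the pads' length; the fingertips stand 11 mm ahead of it and the grasp point (between the pads) lies 8 mm behind it (arm.nose_length is the distance from the TCP to the fingertips, in m); z points along the fingers, y is the line along which they close (so a half turn about z gives the same grasp; the last joint's range is limited). The gripper opens to 92 mm and grips with 3 to 60 N. Pads are 19 mm wide; open, the fingers measure 130 mm over their backs; the gripper's body (75 mm by 190 mm) begins 47 mm behind the grasp point.
Start: joints at [-1.29, 0.434, 0.025, 1.573, -0.012, 1.134, -0.075], TCP at [0.234, 0.58, 0.238] pointing down, gripper open.
Joint ranges: [-2.62, 2.62], [-0.44, 2.09], [-1.27, 1.32], [0.08, 2.57], [-1.32, 4.46], [0.12, 2], [-2.74, 2.74]. Speed limits (rad/s): [2.22, 2.22, 3.01, 3.01, 3.14, 3.14, 3.14].

## Interface

Orientations are given as a rotation vector (axis times angle).
In Python, from cell import arm gives the robot as it stands.
- The arm moves only by the tool jog_arm, never from a script. Its argument "moves" is a list of rows, each a list of 4 numbers: the shift along the tool's x, y, z in m, then the turn about the tool's z in rad. In form: [[tx, ty, tz, spin], ...]. A call has 1 to 20 rows; each row is the pose to reach, as a shift and turn from the pose commanded when the call began, along the tool's axes at that moment; what a row does not reach only later rows make up. A row lasts 1/8 s, in which the tool goes at most 62.5 mm and 10.7 degrees, less where a joint would pass 70% of its speed; a pose out of reach is approached as far as the arm can. A call with a gripper value outside its range is refused whole. "hand" is the finger opening in m, from 0 to 0.0918, set as the call begins (left out, the last holds). The fingers move at their own pace and stop on an object; "newtons" is the grip in N (left out, the last holds). Time passes only in rows, so rows that repeat a pose let the fingers close. It gives the time, the measured TCP pose, the force, the opening and the grip force at its end, in the units of the state.
- arm.observe(): the state, without advancing time (a new reading comes with each control period).
- arm.get_image(name): name is "scene" or "top" or "wrist"; returns a dict with "color" (400x640x3 uint8, red, green, blue), "z_map" (400x640 float32, m along the optical axis (not along the pixel's ray), 0 where there is no reading), "fx", "fy", "cx", "cy" (pixels), "rvec" (rotation vector, rad) and "tvec" (3), from world to camera coordinates, as OpenCV has them. Camera axes: x right, y down, z forward; pixel columns grow to the right and rows downward; lengths in m; the calibration is good to about 2 mm. A picture is of the moment at which its call begins.
- arm.sign_off(): hands the job in; it is judged then, once.
The state is a dict: "clock": time; "joints": joint angles; "dq": joint speeds; "joint_efforts": joint torques, N m; "position": TCP position; "ee_rot": TCP orientation; "force": force on the tool from outside, world axes, zero at the start; "ft_torque": the same for the moment, N m; "width": opening from 0.0 (shut) to 1.0 (fully open); "gripper_force": force on a finger pad.
Only numpy, scipy, OpenCV 4.12 (cv2) and the standard library are available. Lean on these libraries where they do the work, as an engineer would, in place of code of your own. Each camera call takes 0.05 s, during which the arm holds its last target. There are 200 camera calls.

## Working session

There is one attempt and no reset: what is moved stays moved. The work goes in short steps, Python scripts to look and compute and a tool call to move; the robot and the scene stay as the last step left them, time stands still between calls to the robot, and variables do not carry over. Pictures are saved under pics/ and viewed, at most 14 in all, crops included, and the job is handed in when it is done.

Besides the shell and the picture viewer there is one more tool, called after "Emit:" as name(argument=value, ...) on one line, values as JSON. jog_arm: Moves the arm, as the interface text tells. Its arguments: {"type":"object","properties":{"moves":{"type":"array"},"hand":{"type":"number"},"newtons":{"type":"number"}},"required":["moves"]}

```bash
ls; mkdir -p pics; python3 - <<'E'
from cell import arm
import cv2,numpy as np
print(arm.observe())
for n in("top","scene"):
    d=arm.get_image(n); cv2.imwrite(f"pics/{n}0.png",d["color"][:,:,::-1]); np.savez(f"{n}0.npz",**d)
    print(n,[d[k] for k in("fx","fy","cx","cy","rvec","tvec")])
E
```

```text
pics
{'clock': 0.0, 'joints': array([-1.28963596,  0.43520892,  0.02498688,  1.57408769, -0.01155407,
        1.13401353, -0.0750971 ]), 'dq': array([ 5.76699663e-04,  5.10670093e-04, -1.23524610e-03,  1.95975238e-04,
        1.56578954e-03, -2.31550992e-04,  1.08680790e-05]), 'joint_efforts': array([-3.60808790e-04, -6.67847228e+01,  9.84704643e-01, -3.14456820e+01,
       -6.05943007e-02,  4.27150168e-02,  1.51003110e-04]), 'position': array([0.23389437, 0.57905203, 0.23695752]), 'ee_rot': array([-5.99188108e-01, -3.08380767e+00,  2.46575523e-03]), 'force': array([-0.43828954,  0.63595638,  0.36996047]), 'ft_torque': array([-0.04326072, -0.00272538, -0.02566006]), 'gripper_force': 0.0, 'width': 0.9989760871036467}
top [438.9052574852438, 438.9052574852438, 311.0814909894314, 204.21956182691108, array([ 2.15763277, -2.15315577,  0.16074381]), array([-8.80397429e-04,  5.78630349e-01,  1.08642328e+00])]
scene [492.71413024440596, 492.71413024440596, 320.0556621029885, 205.74301973378067, array([ 1.88644993,  1.43675943, -0.63443459]), array([-0.14491994, -0.27020341,  1.59545532])]
```

View pics/top0.png

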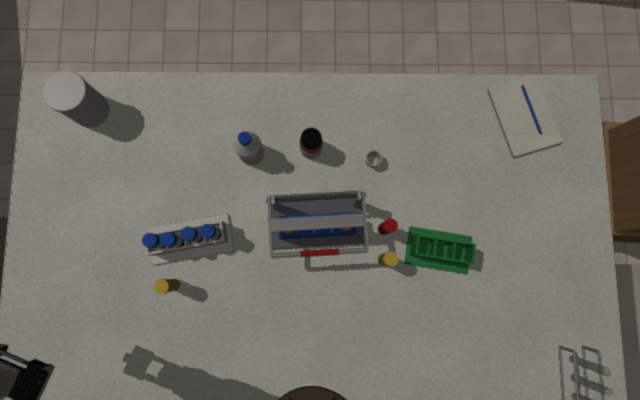

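View pics/scene0.png

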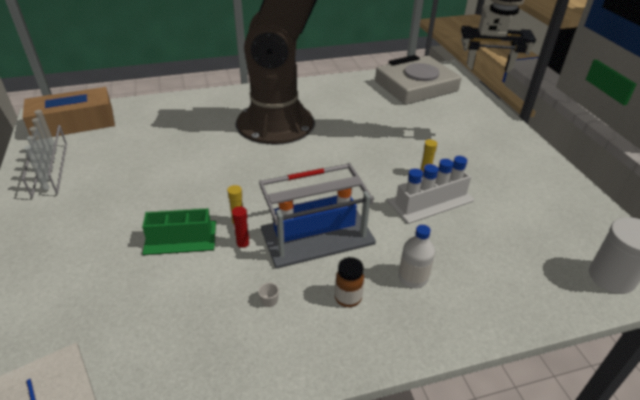

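Top view: white rack with four blue caps at about (151,240) to (208,231), block about (318,225) with red sleeve at (320,253), green rack about (440,250). Red and yellow look-alikes are at (388,227), (390,259) and (165,287). The scene view shows two orange caps in the block.

```bash
cat > h.py <<'E'
import numpy as np,cv2
from scipy.spatial.transform import Rotation as R
def cam(d):
    return R.from_rotvec(d["rvec"]).as_matrix(),np.array(d["tvec"]).ravel()
def cloud(d):
    M,t=cam(d); z=d["z_map"]; v,u=np.mgrid[:z.shape[0],:z.shape[1]]
    P=np.stack([(u-d["cx"])/d["fx"]*z,(v-d["cy"])/d["fy"]*z,z],-1)
    W=(P-t)@M; W[z==0]=np.nan; return W
def ray(d,u,v,h):
    M,t=cam(d); c=-M.T@t; r=M.T@np.array([(u-d["cx"])/d["fx"],(v-d["cy"])/d["fy"],1.])
    return c+r*(h-c[2])/r[2]
def proj(d,p):
    M,t=cam(d); q=M@np.array(p)+t; return d["fx"]*q[0]/q[2]+d["cx"],d["fy"]*q[1]/q[2]+d["cy"]
def hsv(d): return cv2.cvtColor(np.ascontiguousarray(d["color"]),cv2.COLOR_RGB2HSV)
RNG=dict(blue=((105,150,50),(125,255,255)),orange=((6,150,90),(17,255,255)),red=((0,180,60),(4,255,255)),green=((50,120,30),(80,255,255)),yellow=((18,150,90),(30,255,255)))
def blobs(d,c,amin=12):
    m=cv2.inRange(hsv(d),*RNG[c]); n,l,s,ce=cv2.connectedComponentsWithStats(m)
    W=cloud(d)
    for i in range(1,n):
        if s[i,4]>=amin:
            p=W[l==i]; p=p[~np.isnan(p[:,0])]
            yield ce[i],s[i],p,l==i
E
python3 - <<'E'
from h import *
np.set_printoptions(precision=4,suppress=True)
for n in("top","scene"):
    d=dict(np.load(n+"0.npz"))
    for c in RNG:
        for ce,s,p,m in blobs(d,c):
            if len(p): print(n,c,ce.round(1),s[:5],"med",np.median(p,0),"hi",np.percentile(p,97,0),"lo",np.percentile(p,3,0))
d=dict(np.load("top0.npz"));W=cloud(d)
# grey base/white rack foot: height-banded masks, min-area rects
def rect(lo,hi,xr,yr,name):
    m=(W[...,2]>lo)&(W[...,2]<hi)&(W[...,0]>xr[0])&(W[...,0]<xr[1])&(W[...,1]>yr[0])&(W[...,1]<yr[1])
    p=W[m][:,:2].astype(np.float32); r=cv2.minAreaRect(p); print(name,len(p),r,p.mean(0))
rect(.006,.024,(.4,.75),(-.15,.15),"base")
rect(.06,.085,(.4,.75),(-.15,.15),"blockrim")
rect(.11,.2,(.4,.75),(-.15,.15),"lever")
rect(.005,.02,(.35,.75),(.15,.5),"wfoot")
rect(.058,.08,(.35,.75),(.15,.5),"wrim")
rect(.005,.02,(.35,.75),(-.5,-.19),"gfoot")
rect(.058,.08,(.35,.75),(-.5,-.19),"grim")
E
```

```text
top blue [531.1 109.2] [522  86  19  47  74] med [ 0.8436 -0.5972  0.0177] hi [ 0.9056 -0.5777  0.0222] lo [ 0.7826 -0.6146  0.0142]
top blue [244.1 137.7] [239 132  12  12 109] med [0.7213 0.1601 0.149 ] hi [0.7333 0.1718 0.1523] lo [0.709  0.1479 0.1454]
top blue [292.2 215.8] [287 215  10   2  12] med [0.5438 0.0466 0.0788] hi [0.5536 0.0594 0.0819] lo [0.5434 0.0384 0.0139]
top blue [305.5 215. ] [298 215  16   1  16] med [0.5463 0.0145 0.0791] hi [0.5539 0.033  0.0813] lo [ 0.5461 -0.0029  0.0122]
top blue [207.  230.8] [200 225  15  13 159] med [0.5033 0.2464 0.1189] hi [0.5174 0.2616 0.122 ] lo [0.4891 0.2317 0.1149]
top blue [187.9 233.6] [181 227  15  14 164] med [0.4963 0.2912 0.1191] hi [0.5103 0.3068 0.122 ] lo [0.4839 0.2764 0.1152]
top blue [315.6 232.6] [279 228  78  10 340] med [ 0.5048 -0.0114  0.0693] hi [0.5144 0.0767 0.0815] lo [ 0.4944 -0.1035  0.0156]
top blue [167.  238.9] [159 233  16  13 168] med [0.4843 0.3397 0.1186] hi [0.4984 0.357  0.1224] lo [0.4702 0.3248 0.1135]
top blue [149.8 239.9] [143 234  14  13 153] med [0.4818 0.3801 0.1189] hi [0.4957 0.3951 
[... 3185 characters left out ...]
9.565351486206055) [ 0.5719 -0.001 ]
lever 2663 ((0.5958571434020996, 0.00817708671092987), (0.3036348521709442, 0.2698844075202942), 3.4357879161834717) [ 0.5236 -0.0104]
wfoot 1525 ((0.5518522262573242, 0.3282488286495209), (0.3462017774581909, 0.3836573660373688), 88.58435821533203) [0.4901 0.306 ]
wrim 582 ((0.5346109867095947, 0.2589153051376343), (0.14928889274597168, 0.3678436279296875), 41.360992431640625) [0.4934 0.2968]
gfoot 1655 ((0.5481969118118286, -0.3452138602733612), (0.2995598614215851, 0.3900515139102936), 88.89701843261719) [ 0.4656 -0.3298]
grim 473 ((0.4696691632270813, -0.29655423760414124), (0.21973276138305664, 0.0523202084004879), 80.5997314453125) [ 0.464  -0.3316]
```

```bash
cat >> h.py <<'E'
def fitline(p):  # yaw of y-axis-like line, center
    c=p[:,:2].mean(0); u=np.linalg.svd(p[:,:2]-c,full_matrices=False)[2][0]; u*=np.sign(u[1]); return c,np.arctan2(-u[0],u[1])
def band(d,lo,hi,xr,yr):
    W=cloud(d); m=(W[...,2]>lo)&(W[...,2]<hi)&(W[...,0]>xr[0])&(W[...,0]<xr[1])&(W[...,1]>yr[0])&(W[...,1]<yr[1])
    n,l,s,ce=cv2.connectedComponentsWithStats(m.astype(np.uint8)); i=1+np.argmax(s[1:,4]); p=W[l==i]
    r=cv2.minAreaRect(p[:,:2].astype(np.float32)); return p,r
def move(xyz,yaw=None):
    """print shift/turn; yaw = world angle of tool y axis"""
    from cell import arm
    o=arm.observe(); T=R.from_rotvec(o["ee_rot"]).as_matrix(); y=T[:,1]
    s=T.T@(np.array(xyz)-o["position"]); a=np.arctan2(y[1],y[0])
    sp=None if yaw is None else round(-((yaw-a+np.pi/2)%np.pi-np.pi/2),3)
    print("shift",s.round(4),"spin",sp,"pos",o["position"].round(4),"yawy",round(a,3),"j7",round(o["joints"][6],2),"w",round(o["width"]*.0918,4))
E
python3 - <<'E'
from h import *
np.set_printoptions(precision=4,suppress=True)
d=dict(np.load("top0.npz"));s=dict(np.load("scene0.npz"))
W=cloud(d)
B=[b for b in blobs(d,"red")][1]; print("sleeve",fitline(B[2]),B[2][:,2].max())
B=[b for b in blobs(s,"blue") if b[1][4]>1000][0]; print("backface",fitline(B[2]),B[2].mean(0), np.percentile(B[2][:,1],[1,99]))
for nm,a in dict(base=(.008,.022,(.42,.68),(-.15,.14)),lever=(.11,.2,(.4,.68),(-.15,.14)),wfoot=(.005,.016,(.38,.6),(.15,.45)),wrim=(.062,.078,(.38,.6),(.15,.45)),gfoot=(.005,.016,(.38,.6),(-.45,-.22)),grim=(.062,.078,(.38,.6),(-.45,-.22))).items():
    for nn,c in(("top",d),("scene",s)):
        p,r=band(c,*a); print(nm,nn,len(p),[np.round(v,4) for v in r],fitline(p))
E
```

```text
sleeve (array([ 0.4534, -0.0159]), np.float64(0.0675658761976405)) 0.13755341286149939
backface (array([ 0.5473, -0.0085]), np.float64(0.0615597398965256)) [ 0.5473 -0.0085  0.0514] [-0.0928  0.0801]
base top 1221 [array([ 0.5731, -0.0144]), array([0.0424, 0.2388]), np.float64(3.4811)] (array([ 0.5738, -0.0125]), np.float64(0.05592946270391897))
base scene 2607 [array([ 0.544 , -0.0109]), array([0.1435, 0.2496]), np.float64(3.5319)] (array([ 0.5742, -0.0227]), np.float64(-0.06460189867562587))
lever top 2589 [array([ 0.519 , -0.0147]), array([0.1476, 0.2336]), np.float64(3.5507)] (array([ 0.518 , -0.0149]), np.float64(0.059376365004302586))
lever scene 2549 [array([ 0.5218, -0.0126]), array([0.1501, 0.2358]), np.float64(4.0715)] (array([ 0.5261, -0.0151]), np.float64(0.07972201183941748))
wfoot top 1320 [array([0.4898, 0.313 ]), array([0.1031, 0.2112]), np.float64(10.1971)] (array([0.4859, 0.3048]), np.float64(0.2160622015500751))
wfoot scene 817 [array([0.4937, 0.3154]), array([0.0996, 0.2138]), np.float64(9.2903)] (array([0.5228, 0.3009]), np.float64(0.01345465830176386))
wrim top 
[... 179 characters left out ...]
ay([0.0558, 0.1989]), np.float64(9.7627)] (array([0.5057, 0.3037]), np.float64(0.10660129666435864))
gfoot top 1065 [array([ 0.4637, -0.3318]), array([0.1654, 0.0998]), np.float64(80.3538)] (array([ 0.4603, -0.3235]), np.float64(-0.2163987180649361))
gfoot scene 850 [array([ 0.4689, -0.33  ]), array([0.1674, 0.0996]), np.float64(83.3063)] (array([ 0.4964, -0.3272]), np.float64(-0.005943839292234517))
grim top 377 [array([ 0.4637, -0.3324]), array([0.1472, 0.0523]), np.float64(80.591)] (array([ 0.4635, -0.3336]), np.float64(-0.17152054540708206))
grim scene 621 [array([ 0.4635, -0.33  ]), array([0.1465, 0.0604]), np.float64(80.608)] (array([ 0.4657, -0.332 ]), np.float64(-0.1772480549310035))
```

```bash
python3 - <<'E'
from h import *
move((.4535,-.016,.22),.062)
E
```

```text
shift [-0.4265 -0.4695  0.0178] spin 1.125 pos [0.2339 0.5791 0.237 ] yawy 1.187 j7 -0.08 w 0.092
```

Emit:
jog_arm(moves=[[-0.0427,-0.047,0.002,0.1125],[-0.0853,-0.094,0.004,0.225],[-0.128,-0.141,0.005,0.3375],[-0.1706,-0.188,0.007,0.45],[-0.2133,-0.235,0.009,0.5625],[-0.256,-0.282,0.011,0.675],[-0.2986,-0.329,0.013,0.7875],[-0.341,-0.3756,0.014,0.9],[-0.384,-0.4226,0.016,1.0125],[-0.4265,-0.4695,0.018,1.125],[-0.4265,-0.4695,0.018,1.125],[-0.4265,-0.4695,0.018,1.125]], hand=0.06)

```text
clock: 1.6
position: [0.4535, -0.0157, 0.2194]
ee_rot: [-2.152, -2.288, 0.001]
force: [0.0, 0.8, -0.3]
width: 0.655
gripper_force: 0.0
```

Emit:
jog_arm(moves=[[0,0,0.03,0],[0,0,0.06,0],[0,0,0.085,0],[0,0,0.1015,0],[0,0,0.1015,0],[0,0,0.1015,0]])

```text
clock: 2.35
position: [0.4538, -0.0145, 0.1187]
ee_rot: [-2.149, -2.291, -0.001]
force: [-0.1, -0.3, -0.2]
width: 0.659
gripper_force: 0.0
```

Emit:
jog_arm(moves=[[0,0,0,0],[0,0,0,0],[0,0,0,0],[0,0,0,0],[0,0,0,0],[0,0,0,0]], hand=0, newtons=20)

```text
clock: 3.1
position: [0.4528, -0.0156, 0.118]
ee_rot: [-2.151, -2.288, 0.002]
force: [-2.8, -0.0, 1.5]
width: 0.159
gripper_force: 20.0
```

Emit:
jog_arm(moves=[[0,0.001,-0.017,0],[0,0.0044,-0.0334,0],[0,0.0098,-0.0494,0],[0,0.0172,-0.0646,0],[0,0.0265,-0.0787,0],[0,0.0376,-0.0914,0],[0,0.0502,-0.1026,0],[0,0.0642,-0.1121,0],[0,0.0793,-0.1197,0],[0,0.0952,-0.1253,0],[0,0.1118,-0.1287,0],[0,0.1286,-0.13,0],[0,0.1455,-0.129,0],[0,0.1621,-0.126,0],[0,0.1781,-0.1208,0],[0,0.1934,-0.1135,0],[0,0.1945,-0.113,0],[0,0.1945,-0.113,0]])

```text
clock: 5.35
position: [0.648, -0.0039, 0.2304]
ee_rot: [2.152, 2.289, -0.001]
force: [-1.1, -2.6, -3.0]
width: 0.153
gripper_force: 20.0
```

Emit:
jog_arm(moves=[[0,0,0,0],[0,0,0,0],[0,0,0,0],[0,0,-0.02,0],[0,0,-0.05,0],[0,-0.05,-0.06,0],[0,-0.1,-0.07,0],[0,-0.15,-0.07,0.18],[0,-0.2,-0.07,0.36],[0,-0.25,-0.07,0.54],[0,-0.25,-0.07,0.72],[0,-0.25,-0.07,0.9],[0,-0.25,-0.07,1.08],[0,-0.25,-0.07,1.26],[0,-0.25,-0.07,1.44],[0,-0.25,-0.07,1.57],[0,-0.25,-0.07,1.57]], hand=0.06)

```text
clock: 7.48
position: [0.3983, -0.0189, 0.3014]
ee_rot: [-3.139, -0.1, -0.001]
force: [-0.9, -0.3, 0.0]
width: 0.652
gripper_force: 0.0
```

```bash
cat > look.py <<'E'
import sys
from cell import arm
from h import *
np.set_printoptions(precision=4,suppress=True)
t=sys.argv[1]
for n in("top","scene"):
    d=arm.get_image(n); cv2.imwrite(f"pics/{n}{t}.png",d["color"][:,:,::-1]); np.savez(f"{n}{t}.npz",**d)
    for c in("orange","blue"):
        for ce,s,p,m in blobs(d,c):
            if len(p): print(n,c,ce.round(1),s[4],"med",np.median(p,0),"ray.12",ray(d,*ce,.12)[:2],"ray.125",ray(d,*ce,.125)[:2])
    for nm,a in dict(wfoot=(.005,.016,(.34,.63),(.15,.47)),gfoot=(.005,.016,(.34,.63),(-.47,-.22)),grim=(.062,.078,(.34,.63),(-.47,-.22)),brim=(.06,.09,(.42,.58),(-.16,.14))).items():
        try:
            p,r=band(d,*a); print(nm,n,len(p),[np.round(v,4) for v in r])
        except Exception as e: print(nm,n,e)
E
python3 look.py 1
```

```text
top orange [346.8 222.2] 164 med [ 0.5248 -0.0835  0.1237] ray.12 [ 0.5248 -0.0834] ray.125 [ 0.5244 -0.0829]
top orange [286.5 225.3] 159 med [0.5172 0.0599 0.1243] ray.12 [0.517  0.0594] ray.125 [0.5166 0.0591]
top blue [531.1 109.2] 73 med [ 0.8434 -0.5965  0.0179] ray.12 [ 0.8061 -0.542 ] ray.125 [ 0.8042 -0.5393]
top blue [244.2 137.8] 111 med [0.7212 0.1601 0.1488] ray.12 [0.7298 0.1639] ray.125 [0.7284 0.1632]
top blue [317.  225.6] 1136 med [ 0.524 -0.014  0.03 ] ray.12 [ 0.5165 -0.0128] ray.125 [ 0.5161 -0.0126]
top blue [279.8 218.1] 16 med [0.5388 0.0797 0.0789] ray.12 [0.5341 0.0753] ray.125 [0.5335 0.075 ]
top blue [207.2 230.9] 162 med [0.5033 0.2458 0.1194] ray.12 [0.5033 0.2458] ray.125 [0.503  0.2446]
top blue [188.  233.7] 164 med [0.4962 0.2908 0.1189] ray.12 [0.4968 0.2906] ray.125 [0.4964 0.2892]
top blue [159.  239.5] 327 med [0.484 0.355 0.119] ray.12 [0.483  0.3581] ray.125 [0.4827 0.3564]
wfoot top 1303 [array([0.4903, 0.3134]), array([0.1019, 0.2116]), np.float64(10.4639)]
gfoot top 1080 [array([ 0.4638, -0.3317]), array([0.1652, 0.1   ]), np.float64(80.7184
[... 796 characters left out ...]
 ray.125 [0.5115 0.3012]
scene blue [318.8 222.4] 1496 med [ 0.5477 -0.0096  0.0518] ray.12 [ 0.618  -0.0305] ray.125 [ 0.6232 -0.0321]
scene blue [422.5 231.5] 129 med [0.7284 0.1578 0.1498] ray.12 [0.7015 0.1749] ray.125 [0.7061 0.1719]
scene blue [ 30.5 390.3] 52 med [ 0.8043 -0.6085  0.0203] ray.12 [ 0.8719 -0.566 ] ray.125 [ 0.8753 -0.5639]
wfoot scene 814 [array([0.4937, 0.3157]), array([0.1016, 0.2164]), np.float64(9.149)]
gfoot scene 856 [array([ 0.4631, -0.3292]), array([0.1661, 0.1095]), np.float64(81.8169)]
grim scene 624 [array([ 0.464 , -0.3301]), array([0.1468, 0.0591]), np.float64(81.0173)]
brim scene 594 [array([ 0.5364, -0.005 ]), array([0.0308, 0.1822]), np.float64(3.4386)]
```

```bash
python3 - <<'E'
from h import *
move((.5169,.0588,.20),.062+np.pi/2)
E
```

```text
shift [ 0.1234 -0.0697  0.1014] spin 0.004 pos [ 0.3983 -0.0189  0.3014] yawy -1.505 j7 -1.61 w 0.0599
```

View pics/top1.png

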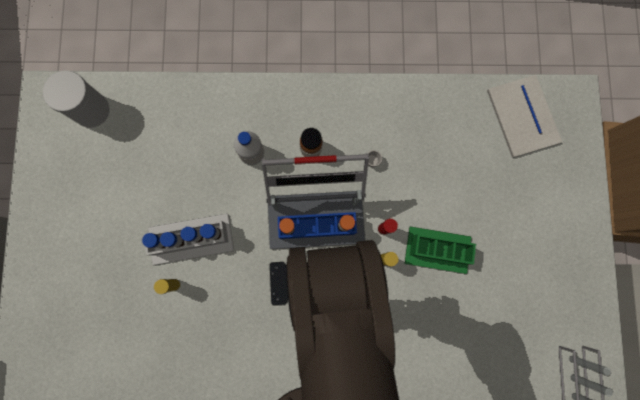

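Lever is open (bar at row 160). The orange caps at (286,226) and (347,222) are in cells 0 and 3.

Emit:
jog_arm(moves=[[0.041,-0.023,0.03,0],[0.082,-0.046,0.06,0.004],[0.1234,-0.0697,0.1,0.004],[0.1234,-0.0697,0.14,0.004],[0.1234,-0.0697,0.17,0.004],[0.1234,-0.0697,0.195,0.004],[0.1234,-0.0697,0.195,0.004],[0.1234,-0.0697,0.195,0.004]], hand=0.06)

```text
clock: 8.57
position: [0.5177, 0.0583, 0.1071]
ee_rot: [-3.14, -0.094, -0.002]
force: [0.3, 0.5, 0.6]
width: 0.654
gripper_force: 0.0
```

Emit:
jog_arm(moves=[[0,0,0,0],[0,0,0,0],[0,0,0,0],[0,0,0,0],[0,0,0,0],[0,0,-0.04,0],[0,0,-0.08,0],[0,0,-0.13,0],[0,0,-0.16,0],[0,0,-0.16,0]], hand=0, newtons=15)

```text
clock: 9.82
position: [0.5181, 0.0583, 0.2681]
ee_rot: [-3.139, -0.092, -0.006]
force: [-0.3, 0.3, -1.3]
width: 0.377
gripper_force: 15.0
```

```bash
python3 - <<'E'
from h import *
move((.4715,-.285,.25),-.164+np.pi/2)
E
```

```text
shift [-0.0668  0.34    0.0175] spin 0.223 pos [0.5181 0.0583 0.2681] yawy -1.512 j7 -1.54 w 0.0346
```

Emit:
jog_arm(moves=[[-0.01,0.05,0,0.037],[-0.02,0.1,0,0.074],[-0.03,0.15,0,0.111],[-0.04,0.2,0,0.148],[-0.05,0.25,0,0.186],[-0.059,0.3,0,0.223],[-0.0668,0.34,0,0.223],[-0.0668,0.34,0,0.223],[-0.0668,0.34,0,0.223]])

```text
clock: 10.95
position: [0.47, -0.2841, 0.265]
ee_rot: [-3.13, 0.258, 0.003]
force: [0.6, 1.1, -0.7]
width: 0.379
gripper_force: 15.0
```

```bash
python3 look.py 2|egrep "gfoot|grim|top orange"; python3 - <<'E'
from h import *
move((.4715,-.285,.11),-.164+np.pi/2)
E
```

```text
top orange [346.8 222.1] 166 med [ 0.5248 -0.0834  0.124 ] ray.12 [ 0.5251 -0.0834] ray.125 [ 0.5246 -0.0829]
gfoot top 742 [array([ 0.4636, -0.3317]), array([0.1647, 0.0994]), np.float64(80.5121)]
grim top 140 [array([ 0.4428, -0.3281]), array([0.1459, 0.0099]), np.float64(80.9849)]
gfoot scene 859 [array([ 0.4677, -0.3307]), array([0.1655, 0.1017]), np.float64(80.5255)]
grim scene 608 [array([ 0.4641, -0.3301]), array([0.1469, 0.06  ]), np.float64(80.2174)]
shift [0.0013 0.0016 0.1555] spin 0.002 pos [ 0.4706 -0.2834  0.2655] yawy -1.733 j7 -1.01 w 0.0348
```

Emit:
jog_arm(moves=[[0.001,0.0012,0.04,0],[0.001,0.0012,0.08,0],[0.001,0.0012,0.11,0],[0.001,0.0012,0.135,0],[0.001,0.0012,0.155,0],[0.001,0.0012,0.155,0],[0.001,0.0012,0.155,0]])

```text
clock: 11.92
position: [0.4717, -0.286, 0.1119]
ee_rot: [3.131, -0.256, 0.001]
force: [0.2, -0.2, -0.6]
width: 0.376
gripper_force: 15.0
```

Emit:
jog_arm(moves=[[0,0,0,0],[0,0,0,0],[0,0,0,0],[0,0,-0.04,0],[0,0,-0.09,0],[0,0,-0.12,0],[0,0,-0.12,0]], hand=0.06)

```text
clock: 12.8
position: [0.4722, -0.2872, 0.2336]
ee_rot: [3.13, -0.258, 0.007]
force: [0.1, -0.1, -0.5]
width: 0.656
gripper_force: 0.0
```

```bash
python3 look.py 3|egrep "gfoot|grim|top orange"; python3 - <<'E'
from h import *
move((.525,-.0832,.2),.062+np.pi/2)
E
```

```text
top orange [346.8 222.1] 165 med [ 0.5248 -0.0835  0.124 ] ray.12 [ 0.525  -0.0834] ray.125 [ 0.5245 -0.0829]
gfoot top 722 [array([ 0.4632, -0.3314]), array([0.1648, 0.0988]), np.float64(80.5479)]
grim top 138 [array([ 0.4412, -0.3271]), array([0.1427, 0.0117]), np.float64(83.8334)]
gfoot scene 854 [array([ 0.4665, -0.3296]), array([0.166 , 0.1018]), np.float64(82.2645)]
grim scene 612 [array([ 0.4644, -0.3303]), array([0.1472, 0.0582]), np.float64(79.3676)]
shift [ 0.0201 -0.2089  0.031 ] spin -0.226 pos [ 0.471  -0.2861  0.2309] yawy -1.735 j7 -0.97 w 0.0595
```

Emit:
jog_arm(moves=[[0.005,-0.05,0,-0.05],[0.01,-0.1,0,-0.1],[0.015,-0.15,0,-0.15],[0.02,-0.2,0.01,-0.2],[0.0205,-0.209,0.031,-0.226],[0.0205,-0.209,0.06,-0.226],[0.0205,-0.209,0.09,-0.226],[0.0205,-0.209,0.11,-0.226],[0.0205,-0.209,0.125,-0.226],[0.0205,-0.209,0.125,-0.226],[0.0205,-0.209,0.125,-0.226]])

```text
clock: 14.28
position: [0.5258, -0.0837, 0.1066]
ee_rot: [3.14, 0.097, 0.001]
force: [0.0, -0.6, -0.4]
width: 0.654
gripper_force: 0.0
```

Emit:
jog_arm(moves=[[0,0,0,0],[0,0,0,0],[0,0,0,0],[0,0,0,0],[0,0,0,0],[0,0,-0.04,0],[0,0,-0.08,0],[0,0,-0.13,0],[0,0,-0.16,0],[0,0,-0.16,0]], hand=0)

```text
clock: 15.52
position: [0.5266, -0.0839, 0.2682]
ee_rot: [-3.14, -0.097, -0.006]
force: [-0.1, -0.1, -0.6]
width: 0.383
gripper_force: 15.0
```

```bash
python3 look.py 4|egrep "gfoot|grim|orange"; python3 - <<'E'
from h import *
move((.4561,-.378,.265),-.164+np.pi/2)
E
```

```text
top orange [432.  244.4] 134 med [ 0.4735 -0.2844  0.1191] ray.12 [ 0.4727 -0.2843] ray.125 [ 0.4724 -0.2829]
gfoot top 481 [array([ 0.4244, -0.3381]), array([0.1412, 0.0243]), np.float64(80.7031)]
grim top 296 [array([ 0.4635, -0.3333]), array([0.1448, 0.0521]), np.float64(80.6563)]
scene orange [283.2 142.7] 195 med [ 0.537  -0.0857  0.2832] ray.12 [ 0.2987 -0.0373] ray.125 [ 0.3061 -0.0388]
scene orange [193.3 203.6] 161 med [ 0.4842 -0.2858  0.1185] ray.12 [ 0.4871 -0.2854] ray.125 [ 0.4932 -0.2852]
scene orange [236.  206.8] 20 med [ 0.5036 -0.1938  0.1042] ray.12 [ 0.5223 -0.195 ] ray.125 [ 0.5282 -0.1955]
scene orange [357.1 282.5] 57 med [0.7628 0.011  0.0742] ray.12 [ 0.7984 -0.0059] ray.125 [ 0.8023 -0.0076]
gfoot scene 857 [array([ 0.4668, -0.3302]), array([0.165, 0.101]), np.float64(81.1652)]
grim scene 610 [array([ 0.4642, -0.3301]), array([0.1473, 0.0593]), np.float64(80.5661)]
shift [-0.0872  0.2899  0.0006] spin 0.226 pos [ 0.5252 -0.0833  0.2657] yawy -1.509 j7 -1.22 w 0.0345
```

View pics/top4.png

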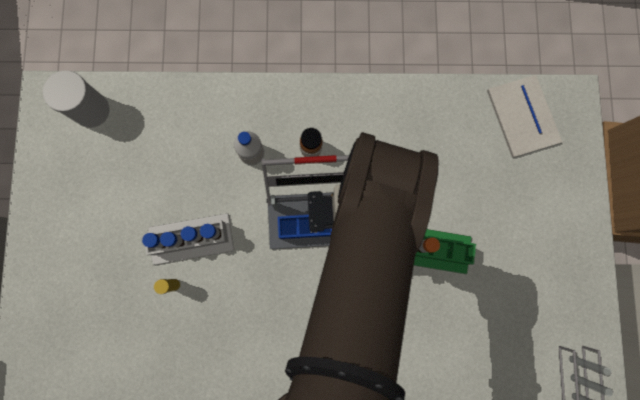

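The first orange tube stands in green cell 0 (432,244), and the rack has not moved.

Emit:
jog_arm(moves=[[-0.015,0.05,0,0.037],[-0.03,0.1,0,0.074],[-0.045,0.15,0,0.111],[-0.06,0.2,0,0.148],[-0.075,0.25,0,0.186],[-0.087,0.29,0,0.226],[-0.087,0.29,0,0.226],[-0.087,0.29,0,0.226]])

```text
clock: 16.62
position: [0.4563, -0.3775, 0.2648]
ee_rot: [-3.13, 0.258, 0.003]
force: [0.6, 0.0, -1.3]
width: 0.376
gripper_force: 15.0
```

```bash
python3 - <<'E'
from h import *
move((.4561,-.378,.11),-.164+np.pi/2)
E
```

```text
shift [0.0002 0.0007 0.1548] spin -0.0 pos [ 0.4563 -0.3775  0.2648] yawy -1.735 j7 -0.8 w 0.0345
```

Emit:
jog_arm(moves=[[0,0.0005,0.04,0],[0,0.0005,0.08,0],[0,0.0005,0.11,0],[0,0.0005,0.135,0],[0,0.0005,0.155,0],[0,0.0005,0.155,0],[0,0.0005,0.155,0]])

```text
clock: 17.5
position: [0.4571, -0.3783, 0.1117]
ee_rot: [-3.131, 0.256, -0.001]
force: [0.4, 0.1, -0.7]
width: 0.375
gripper_force: 15.0
```

Emit:
jog_arm(moves=[[0,0,0,0],[0,0,0,0],[0,0,0,0],[0,0,-0.04,0],[0,0,-0.09,0],[0,0,-0.14,0],[-0.01,-0.05,-0.14,0],[-0.02,-0.1,-0.14,0],[-0.03,-0.15,-0.14,0],[-0.04,-0.2,-0.14,0],[-0.04,-0.25,-0.14,0],[-0.04,-0.25,-0.14,0]], hand=0.06)

```text
clock: 19.0
position: [0.4586, -0.1214, 0.2512]
ee_rot: [-3.13, 0.247, 0.0]
force: [0.7, -0.8, 0.4]
width: 0.651
gripper_force: 0.0
```

```bash
python3 look.py 5|egrep "foot|grim|orange|top blue"; python3 - <<'E'
from h import *
move((.503,.2458,.24),.18)
E
```

```text
top orange [471.8 251.5] 150 med [ 0.455  -0.3777  0.1192] ray.12 [ 0.4562 -0.3778] ray.125 [ 0.456  -0.3759]
top blue [531.2 109.5] 72 med [ 0.8422 -0.5973  0.0185] ray.12 [ 0.8052 -0.5422] ray.125 [ 0.8034 -0.5395]
top blue [244.2 137.8] 111 med [0.7208 0.1597 0.1489] ray.12 [0.7298 0.1639] ray.125 [0.7284 0.1632]
top blue [310.2 224.4] 1329 med [0.5295 0.0058 0.0221] ray.12 [0.5193 0.0034] ray.125 [0.5188 0.0034]
top blue [207.4 230.8] 162 med [0.5033 0.246  0.1191] ray.12 [0.5036 0.2454] ray.125 [0.5032 0.2443]
top blue [188.2 233.6] 166 med [0.4963 0.2907 0.1187] ray.12 [0.497  0.2902] ray.125 [0.4966 0.2889]
top blue [167.4 238.9] 172 med [0.4842 0.3388 0.1187] ray.12 [0.4843 0.3385] ray.125 [0.4841 0.3369]
top blue [150.1 239.8] 160 med [0.4818 0.3792 0.1189] ray.12 [0.4821 0.3787] ray.125 [0.4819 0.377 ]
wfoot top 1305 [array([0.4915, 0.313 ]), array([0.1   , 0.2123]), np.float64(10.3351)]
gfoot top 34 [array([ 0.4146, -0.4012]), array([0.0103, 0.0221]), np.float64(80.6268)]
grim top 31 [array([ 0.4332, -0.3906]), array([0.0123, 0.0239]), np.float64(0.2184)]
scene orange [193.8 203.3] 191 med [ 0.4831 -0.2845  0.1185] ray.12 [ 0.4866 -0.2842] ray.125 [ 0.4927 -0.2839]
scene orange [150.7 205.8] 202 med [ 0.4678 -0.3775  0.1182] ray.12 [ 0.4712 -0.3768] ray.125 [ 0.4773 -0.3759]
scene orange [235.3 207.2] 17 med [ 0.5038 -0.1948  0.1052] ray.12 [ 0.523  -0.1967] ray.125 [ 0.5289 -0.1971]
scene orange [357.5 282.2] 50 med [0.7631 0.0117 0.0745] ray.12 [ 0.798 -0.005] ray.125 [ 0.8019 -0.0067]
wfoot scene 815 [array([0.4944, 0.3157]), array([0.1006, 0.2156]), np.float64(9.4899)]
gfoot scene 858 [array([ 0.4656, -0.329 ]), array([0.1671, 0.104 ]), np.float64(81.6578)]
grim scene 630 [array([ 0.4652, -0.3304]), array([0.1467, 0.058 ]), np.float64(81.0924)]
shift [-0.0159 -0.3738  0.0114] spin 1.228 pos [ 0.458  -0.1256  0.2514] yawy -1.734 j7 -1.37 w 0.0602
```

Emit:
jog_arm(moves=[[-0.0014,-0.034,0,-0.174],[-0.003,-0.068,0,-0.348],[-0.0043,-0.102,0,-0.522],[-0.006,-0.136,0,-0.696],[-0.007,-0.17,0,-0.87],[-0.0087,-0.204,0,-1.044],[-0.01,-0.238,0.005,-1.218],[-0.0116,-0.272,0.005,-1.392],[-0.013,-0.306,0.011,-1.566],[-0.0145,-0.34,0.011,-1.74],[-0.0159,-0.3738,0.011,-1.913],[-0.0159,-0.3738,0.04,-1.913],[-0.0159,-0.3738,0.04,-1.913]])

```text
clock: 20.72
position: [0.5032, 0.2434, 0.2095]
ee_rot: [-2.018, -2.407, 0.007]
force: [0.8, -0.9, 0.8]
width: 0.652
gripper_force: 0.0
```

```bash
python3 - <<'E'
from h import *
move((.5035,.2456,.115),.18)
E
```

```text
shift [0.0024 0.0011 0.0945] spin -0.005 pos [0.5032 0.2434 0.2095] yawy 0.175 j7 -0.25 w 0.0598
```

Emit:
jog_arm(moves=[[0.002,0.001,0.04,0],[0.002,0.001,0.07,0],[0.002,0.001,0.09,0],[0.002,0.001,0.0945,0],[0.002,0.001,0.0945,0],[0.002,0.001,0.0945,0]])

```text
clock: 21.48
position: [0.5049, 0.2479, 0.118]
ee_rot: [2.016, 2.409, 0.003]
force: [-0.1, 0.2, 0.8]
width: 0.655
gripper_force: 0.0
```

Emit:
jog_arm(moves=[[0,0,0,0],[0,0,0,0],[0,0,0,0],[0,0,0,0],[0,0,0,0],[0,0,-0.04,0],[0,0,-0.08,0],[0,0,-0.13,0],[0,0,-0.15,0],[0,0,-0.15,0]], hand=0)

```text
clock: 22.72
position: [0.5047, 0.2482, 0.268]
ee_rot: [2.015, 2.409, 0.005]
force: [0.1, 0.5, -0.8]
width: 0.376
gripper_force: 15.0
```

```bash
python3 look.py 6|egrep "brim|foot|top blue"; python3 - <<'E'
from h import *
move((.5265,-.083,.265),.062)
E
```

```text
top blue [531.2 109.5] 72 med [ 0.8427 -0.5967  0.0181] ray.12 [ 0.8052 -0.5422] ray.125 [ 0.8034 -0.5395]
top blue [244.2 137.9] 112 med [0.7208 0.1599 0.149 ] ray.12 [0.7297 0.1639] ray.125 [0.7282 0.1632]
top blue [317.1 225. ] 1685 med [ 0.5268 -0.0141  0.0222] ray.12 [ 0.5179 -0.013 ] ray.125 [ 0.5174 -0.0128]
wfoot top 524 [array([0.5033, 0.2487]), array([0.1   , 0.0808]), np.float64(10.5299)]
gfoot top 1073 [array([ 0.4638, -0.3328]), array([0.1666, 0.1001]), np.float64(80.888)]
brim top 614 [array([ 0.5226, -0.0141]), array([0.0524, 0.1928]), np.float64(3.4567)]
wfoot scene 825 [array([0.4928, 0.3152]), array([0.1073, 0.2166]), np.float64(7.8087)]
gfoot scene 853 [array([ 0.4648, -0.3291]), array([0.1681, 0.1042]), np.float64(80.9704)]
brim scene 587 [array([ 0.5384, -0.0045]), array([0.0278, 0.1816]), np.float64(2.2904)]
shift [-0.3295 -0.0359  0.0008] spin 0.116 pos [0.5034 0.2476 0.2656] yawy 0.178 j7 -0.27 w 0.0343
```

View pics/scene6.png

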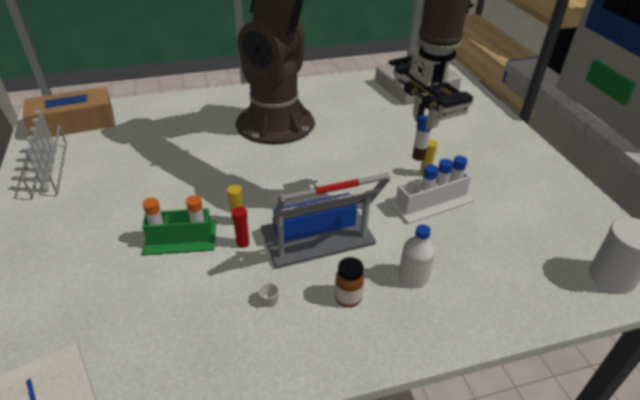

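Emit:
jog_arm(moves=[[-0.055,-0.006,0,0.02],[-0.11,-0.012,0,0.04],[-0.165,-0.018,0,0.06],[-0.22,-0.024,0,0.08],[-0.275,-0.03,0,0.1],[-0.33,-0.036,0,0.116],[-0.33,-0.036,0,0.116],[-0.33,-0.036,0,0.116]])

```text
clock: 23.82
position: [0.5264, -0.0827, 0.2654]
ee_rot: [-2.15, -2.288, 0.002]
force: [0.4, 0.7, -0.9]
width: 0.379
gripper_force: 15.0
```

```bash
python3 - <<'E'
from h import *
for i in range(3): move((.527,-.0839,.130),.062)
E
```

```text
shift [-0.0013  0.0009  0.1354] spin -0.0 pos [ 0.5264 -0.0827  0.2654] yawy 0.062 j7 0.27 w 0.0348
shift [-0.0013  0.0009  0.1354] spin -0.0 pos [ 0.5264 -0.0827  0.2654] yawy 0.062 j7 0.27 w 0.0348
shift [-0.0013  0.0009  0.1354] spin -0.0 pos [ 0.5264 -0.0827  0.2654] yawy 0.062 j7 0.27 w 0.0348
```

Emit:
jog_arm(moves=[[-0.001,0.0005,0.05,0],[-0.001,0.0005,0.08,0],[-0.001,0.0005,0.105,0],[-0.001,0.0005,0.12,0],[-0.001,0.0005,0.134,0],[-0.001,0.0005,0.134,0],[-0.001,0.0005,0.134,0]])

```text
clock: 24.7
position: [0.528, -0.0843, 0.1333]
ee_rot: [2.151, 2.289, 0.001]
force: [-0.0, 0.2, 0.5]
width: 0.374
gripper_force: 15.0
```

Emit:
jog_arm(moves=[[0,0,0,0],[0,0,0,0],[0,0,0,0],[0,0,-0.04,0],[0,0,-0.08,0],[0.05,0,-0.08,-0.02],[0.1,0,-0.08,-0.04],[0.15,0,-0.08,-0.06],[0.2,0,-0.08,-0.08],[0.25,0,-0.08,-0.1],[0.25,0,-0.08,-0.118],[0.25,0,-0.08,-0.118]], hand=0.06)

```text
clock: 26.2
position: [0.5121, 0.1647, 0.2127]
ee_rot: [2.013, 2.412, -0.001]
force: [0.6, 0.4, -0.6]
width: 0.656
gripper_force: 0.0
```

```bash
python3 look.py 7|egrep "wfoot|top blue"; python3 - <<'E'
from h import *
move((.497,.2904,.117),.18)
E
```

```text
top blue [531.1 109.2] 71 med [ 0.8458 -0.5961  0.0184] ray.12 [ 0.8061 -0.542 ] ray.125 [ 0.8042 -0.5393]
top blue [244.2 137.9] 110 med [0.7208 0.1599 0.1491] ray.12 [0.7297 0.1639] ray.125 [0.7282 0.1632]
top blue [316.2 225. ] 1616 med [ 0.5246 -0.0116  0.0384] ray.12 [ 0.518  -0.0109] ray.125 [ 0.5176 -0.0108]
top blue [146.2 240.7] 59 med [0.4795 0.3881 0.1194] ray.12 [0.4801 0.3877] ray.125 [0.4799 0.3859]
wfoot top 44 [array([0.4377, 0.4041]), array([0.0231, 0.0155]), np.float64(0.2244)]
wfoot scene 822 [array([0.491 , 0.3148]), array([0.1069, 0.2137]), np.float64(9.9186)]
shift [0.1274 0.0073 0.0958] spin -0.003 pos [0.5123 0.1638 0.2128] yawy 0.177 j7 -0.09 w 0.0599
```

View pics/top7.png

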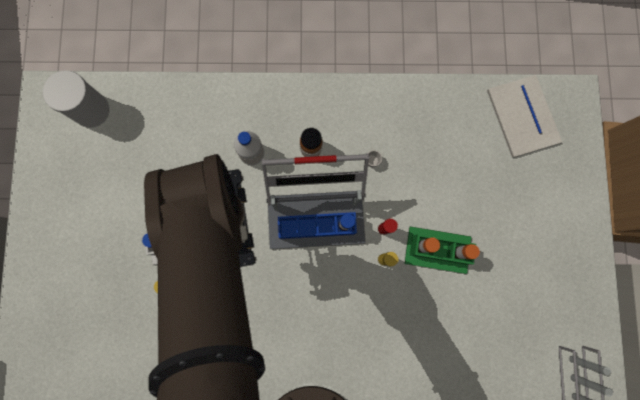

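First new tube is down in cell 3 (348,221), and the lever and green rack are unchanged.

Emit:
jog_arm(moves=[[0.045,0.003,0,0],[0.09,0.006,0,0],[0.127,0.007,0.02,0],[0.127,0.007,0.05,0],[0.127,0.007,0.08,0],[0.127,0.007,0.0955,0],[0.127,0.007,0.0955,0],[0.127,0.007,0.0955,0]])

```text
clock: 27.3
position: [0.4971, 0.2914, 0.1183]
ee_rot: [2.014, 2.411, 0.002]
force: [-0.1, -0.5, -0.5]
width: 0.654
gripper_force: 0.0
```

Emit:
jog_arm(moves=[[0,0,0,0],[0,0,0,0],[0,0,0,0],[0,0,0,0],[0,0,0,0],[0,0,-0.04,0],[0,0,-0.08,0],[0,0,-0.13,0],[0,0,-0.15,0],[0,0,-0.15,0]], hand=0)

```text
clock: 28.55
position: [0.4968, 0.2918, 0.2684]
ee_rot: [2.013, 2.412, 0.004]
force: [0.4, 0.1, -1.8]
width: 0.377
gripper_force: 15.0
```

```bash
python3 look.py 8|egrep "brim top|wfoot|top blue|scene blue"; python3 - <<'E'
from h import *
move((.5241,-.037,.265),.062)
E
```

```text
top blue [531. 109.] 74 med [ 0.8452 -0.5965  0.018 ] ray.12 [ 0.8066 -0.5418] ray.125 [ 0.8048 -0.5391]
top blue [244.2 137.8] 110 med [0.7211 0.16   0.149 ] ray.12 [0.73   0.1639] ray.125 [0.7285 0.1632]
top blue [315.9 224.9] 1635 med [ 0.5246 -0.0102  0.0413] ray.12 [ 0.518  -0.0103] ray.125 [ 0.5176 -0.0102]
top blue [169.2 226.9] 20 med [0.4986 0.2876 0.2707] ray.12 [0.5126 0.3355] ray.125 [0.5122 0.3339]
wfoot top 874 [array([0.4977, 0.2784]), array([0.0996, 0.1417]), np.float64(10.2228)]
brim top 584 [array([ 0.5226, -0.0143]), array([0.0524, 0.1933]), np.float64(3.4021)]
scene blue [ 65.5 100.7] 177 med [-0.1471 -0.6218  0.0828] ray.12 [-0.0717 -0.6032] ray.125 [-0.0617 -0.6008]
scene blue [437.7 117.6] 99 med [0.4999 0.2818 0.2677] ray.12 [0.282  0.4167] ray.125 [0.2895 0.4121]
scene blue [452.4 164.3] 265 med [0.4919 0.3523 0.1173] ray.12 [0.4974 0.3512] ray.125 [0.5034 0.347 ]
scene blue [288.2 203.2] 45 med [ 0.5417 -0.0808  0.1226] ray.12 [ 0.5396 -0.0801] ray.125 [ 0.5453 -0.0813]
scene blue [319.  222.3] 1506 med [ 0.5475 -0.0088  0.0518] ray.12 [ 0.6179 -0.03  ] ray.125 [ 0.6231 -0.0316]
scene blue [422.5 231.5] 129 med [0.7278 0.1579 0.1493] ray.12 [0.7015 0.1749] ray.125 [0.7061 0.1719]
scene blue [ 30.5 390.3] 52 med [ 0.8045 -0.6088  0.0203] ray.12 [ 0.8719 -0.566 ] ray.125 [ 0.8753 -0.5639]
wfoot scene 818 [array([0.4947, 0.3151]), array([0.1029, 0.2139]), np.float64(9.5517)]
shift [-0.328  -0.0308  0.0013] spin 0.118 pos [0.4956 0.2912 0.266 ] yawy 0.18 j7 -0.33 w 0.0344
```

Emit:
jog_arm(moves=[[-0.055,-0.005,0,0.02],[-0.11,-0.01,0,0.04],[-0.165,-0.015,0,0.06],[-0.22,-0.02,0,0.08],[-0.275,-0.026,0,0.1],[-0.328,-0.031,0,0.118],[-0.328,-0.031,0,0.118],[-0.328,-0.031,0.02,0.118],[-0.328,-0.031,0.02,0.118]])

```text
clock: 29.78
position: [0.5228, -0.0358, 0.245]
ee_rot: [-2.148, -2.288, 0.005]
force: [-0.5, 0.2, -1.4]
width: 0.373
gripper_force: 15.0
```

```bash
python3 - <<'E'
from h import *
move((.5241,-.037,.132),.062)
E
```

```text
shift [-0.0013  0.0018  0.1129] spin 0.001 pos [ 0.5228 -0.0358  0.245 ] yawy 0.063 j7 0.19 w 0.0343
```

Emit:
jog_arm(moves=[[-0.001,0.001,0.04,0],[-0.001,0.001,0.07,0],[-0.001,0.001,0.09,0],[-0.001,0.001,0.112,0],[-0.001,0.001,0.112,0],[-0.001,0.001,0.112,0]])

```text
clock: 30.52
position: [0.5259, -0.0374, 0.1359]
ee_rot: [2.151, 2.289, 0.001]
force: [-0.3, -0.0, -0.3]
width: 0.376
gripper_force: 15.0
```

Emit:
jog_arm(moves=[[0,0,0,0],[0,0,0,0],[0,0,0,0],[0,0,-0.04,0],[0,0,-0.08,0],[0.05,0,-0.08,-0.02],[0.1,0,-0.08,-0.04],[0.15,0,-0.08,-0.06],[0.2,0,-0.08,-0.08],[0.2,0,-0.08,-0.1],[0.2,0,-0.08,-0.118],[0.2,0,-0.08,-0.118]], hand=0.06)

```text
clock: 32.02
position: [0.5134, 0.1603, 0.2154]
ee_rot: [2.015, 2.41, -0.0]
force: [-0.0, -0.3, 1.6]
width: 0.654
gripper_force: 0.0
```

```bash
python3 look.py 9|egrep "wfoot|top blue|scene blue"; python3 - <<'E'
from h import *
move((.4843,.3387,.117),.18)
E
```

```text
top blue [531.2 109.5] 72 med [ 0.8431 -0.597   0.0179] ray.12 [ 0.8052 -0.5422] ray.125 [ 0.8034 -0.5395]
top blue [244.2 137.9] 112 med [0.721  0.1599 0.1487] ray.12 [0.7297 0.1639] ray.125 [0.7282 0.1632]
top blue [316. 225.] 1593 med [ 0.5233 -0.0101  0.0687] ray.12 [ 0.518  -0.0105] ray.125 [ 0.5176 -0.0104]
top blue [147.4 240.4] 92 med [0.4796 0.3852 0.119 ] ray.12 [0.4807 0.3849] ray.125 [0.4805 0.3831]
wfoot top 65 [array([0.4377, 0.4017]), array([0.0231, 0.0202]), np.float64(0.2821)]
scene blue [ 65.5 100.7] 172 med [-0.147  -0.6221  0.0824] ray.12 [-0.0718 -0.6031] ray.125 [-0.0618 -0.6007]
scene blue [452.3 164.2] 265 med [0.492  0.3528 0.1179] ray.12 [0.4972 0.3512] ray.125 [0.5032 0.347 ]
scene blue [305.5 199.4] 72 med [ 0.5392 -0.0396  0.1236] ray.12 [ 0.5365 -0.0389] ray.125 [ 0.5422 -0.0404]
scene blue [288.3 203. ] 43 med [ 0.5423 -0.08    0.1237] ray.12 [ 0.5389 -0.0797] ray.125 [ 0.5446 -0.0809]
scene blue [318.9 222.5] 1473 med [ 0.5478 -0.009   0.0517] ray.12 [ 0.6185 -0.0304] ray.125 [ 0.6237 -0.032 ]
scene blue [422.5 231.5] 129 med [0.7284 0.1586 0.1495] ray.12 [0.7015 0.1749] ray.125 [0.7061 0.1719]
scene blue [ 30.5 390.3] 52 med [ 0.8044 -0.609   0.02  ] ray.12 [ 0.8719 -0.566 ] ray.125 [ 0.8753 -0.5639]
wfoot scene 821 [array([0.4938, 0.3161]), array([0.1022, 0.2129]), np.float64(9.1316)]
shift [0.1805 0.0028 0.0983] spin -0.003 pos [0.5134 0.1606 0.2154] yawy 0.177 j7 -0.07 w 0.0601
```

View pics/top9.png

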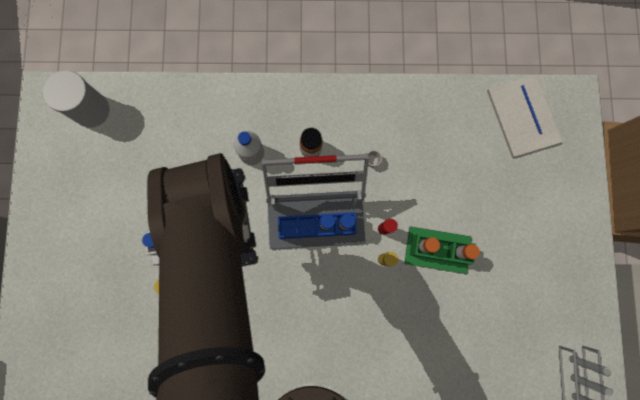

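Two new tubes are down at (327,222) and (347,221); the white rack has not moved.

Emit:
jog_arm(moves=[[0.05,0.001,0,0],[0.1,0.002,0,0],[0.15,0.003,0,0],[0.18,0.003,0.02,0],[0.18,0.003,0.05,0],[0.18,0.003,0.08,0],[0.18,0.003,0.098,0],[0.18,0.003,0.098,0],[0.18,0.003,0.098,0]])

```text
clock: 33.25
position: [0.4846, 0.3396, 0.1183]
ee_rot: [2.013, 2.411, 0.002]
force: [0.5, 0.2, 0.3]
width: 0.654
gripper_force: 0.0
```

Emit:
jog_arm(moves=[[0,0,0,0],[0,0,0,0],[0,0,0,0],[0,0,0,0],[0,0,0,0],[0,0,-0.04,0],[0,0,-0.08,0],[0,0,-0.13,0],[0,0,-0.15,0],[0,0,-0.15,0]], hand=0)

```text
clock: 34.5
position: [0.4844, 0.3399, 0.2684]
ee_rot: [2.013, 2.412, 0.004]
force: [-0.2, 0.3, -1.2]
width: 0.374
gripper_force: 15.0
```

```bash
python3 look.py 10|egrep "brim top|wfoot|scene blue"; python3 - <<'E'
from h import *
move((.5211,.010,.245),.062)
E
```

```text
wfoot top 1264 [array([0.4927, 0.3131]), array([0.103 , 0.2113]), np.float64(10.3781)]
brim top 557 [array([ 0.5227, -0.0142]), array([0.0524, 0.193 ]), np.float64(3.5002)]
scene blue [ 65.6 100.7] 175 med [-0.1461 -0.621   0.0824] ray.12 [-0.0717 -0.603 ] ray.125 [-0.0618 -0.6006]
scene blue [454.1 112.6] 104 med [0.4866 0.3299 0.266 ] ray.12 [0.268  0.4757] ray.125 [0.2756 0.4707]
scene blue [459.4 162.5] 120 med [0.4894 0.3757 0.1185] ray.12 [0.4949 0.3723] ray.125 [0.5009 0.368 ]
scene blue [306.  199.3] 74 med [ 0.5395 -0.0389  0.1233] ray.12 [ 0.5363 -0.0377] ray.125 [ 0.5421 -0.0392]
scene blue [287.9 203.1] 41 med [ 0.5424 -0.081   0.1232] ray.12 [ 0.539  -0.0806] ray.125 [ 0.5447 -0.0818]
scene blue [319.2 222.3] 1500 med [ 0.5477 -0.0086  0.0515] ray.12 [ 0.618  -0.0297] ray.125 [ 0.6232 -0.0313]
scene blue [422.5 231.5] 129 med [0.7282 0.1582 0.1494] ray.12 [0.7015 0.1749] ray.125 [0.7061 0.1719]
scene blue [ 30.5 390.3] 52 med [ 0.8042 -0.6088  0.0207] ray.12 [ 0.8719 -0.566 ] ray.125 [ 0.8753 -0.5639]
wfoot scene 823 [array([0.4925, 0.315 ]), array([0.1037, 0.2145]), np.float64(10.2127)]
shift [-0.3307 -0.0217  0.0213] spin 0.118 pos [0.4832 0.3392 0.266 ] yawy 0.18 j7 -0.39 w 0.0345
```

Emit:
jog_arm(moves=[[-0.055,-0.004,0,0.02],[-0.11,-0.008,0,0.04],[-0.165,-0.012,0,0.06],[-0.22,-0.016,0,0.08],[-0.275,-0.02,0,0.1],[-0.33,-0.022,0,0.118],[-0.33,-0.022,0.02,0.118],[-0.33,-0.022,0.02,0.118],[-0.33,-0.022,0.02,0.118]])

```text
clock: 35.72
position: [0.5209, 0.0117, 0.2468]
ee_rot: [-2.149, -2.29, 0.002]
force: [-0.1, 0.5, -0.0]
width: 0.374
gripper_force: 15.0
```

```bash
python3 - <<'E'
from h import *
move((.5211,.010,.132),.062)
E
```

```text
shift [-0.0017  0.0002  0.1148] spin 0.001 pos [0.5209 0.0117 0.2468] yawy 0.063 j7 0.1 w 0.0344
```

Emit:
jog_arm(moves=[[-0.001,0,0.04,0],[-0.001,0,0.07,0],[-0.001,0,0.09,0],[-0.001,0,0.114,0],[-0.001,0,0.114,0],[-0.001,0,0.114,0]])

```text
clock: 36.48
position: [0.522, 0.0104, 0.1341]
ee_rot: [2.15, 2.29, 0.001]
force: [0.4, -0.2, -0.3]
width: 0.378
gripper_force: 15.0
```

Emit:
jog_arm(moves=[[0,0,0,0],[0,0,0,0],[0,0,0,0],[0,0,-0.04,0],[0,0,-0.08,0],[0.05,0,-0.08,-0.02],[0.1,0,-0.08,-0.04],[0.15,0,-0.08,-0.06],[0.2,0,-0.08,-0.08],[0.2,0,-0.08,-0.1],[0.2,0,-0.08,-0.118],[0.2,0,-0.08,-0.118]], hand=0.06)

```text
clock: 37.98
position: [0.5092, 0.2079, 0.2133]
ee_rot: [2.015, 2.41, -0.0]
force: [0.2, 0.3, 0.7]
width: 0.654
gripper_force: 0.0
```

```bash
python3 look.py 11|egrep "wfoot|top blue|scene blue"; python3 - <<'E'
from h import *
move((.4821,.3788,.117),.18)
E
```

```text
top blue [531.  108.9] 72 med [ 0.8449 -0.5958  0.0186] ray.12 [ 0.8068 -0.5418] ray.125 [ 0.8049 -0.5391]
top blue [244.2 137.9] 111 med [0.7208 0.16   0.1491] ray.12 [0.7296 0.1639] ray.125 [0.7281 0.1632]
top blue [316.1 224.8] 1580 med [ 0.5222 -0.0114  0.0771] ray.12 [ 0.5183 -0.0108] ray.125 [ 0.5178 -0.0107]
wfoot top 90 [array([0.5265, 0.2173]), array([0.0626, 0.0106]), np.float64(10.9917)]
scene blue [ 65.6 100.7] 176 med [-0.1458 -0.6211  0.0824] ray.12 [-0.0716 -0.6029] ray.125 [-0.0617 -0.6005]
scene blue [459.4 162.5] 120 med [0.4902 0.3756 0.1177] ray.12 [0.4949 0.3723] ray.125 [0.5009 0.368 ]
scene blue [324.9 195.7] 55 med [0.5369 0.0065 0.1222] ray.12 [0.5352 0.0074] ray.125 [0.5409 0.0056]
scene blue [305.9 199.3] 76 med [ 0.5394 -0.0401  0.1239] ray.12 [ 0.5363 -0.0381] ray.125 [ 0.5421 -0.0396]
scene blue [288.2 203.1] 44 med [ 0.5427 -0.0803  0.1232] ray.12 [ 0.5392 -0.0798] ray.125 [ 0.5449 -0.081 ]
scene blue [319.  222.5] 1472 med [ 0.5478 -0.0092  0.0512] ray.12 [ 0.6185 -0.0304] ray.125 [ 0.6237 -0.032 ]
scene blue [422.5 231.5] 129 med [0.728  0.1581 0.1494] ray.12 [0.7015 0.1749] ray.125 [0.7061 0.1719]
scene blue [ 30.5 390.3] 52 med [ 0.8031 -0.6094  0.0197] ray.12 [ 0.8719 -0.566 ] ray.125 [ 0.8753 -0.5639]
wfoot scene 823 [array([0.4925, 0.3154]), array([0.1016, 0.214 ]), np.float64(10.2749)]
shift [0.1727 0.0034 0.0964] spin -0.003 pos [0.5092 0.2082 0.2134] yawy 0.177 j7 -0.14 w 0.0598
```

Emit:
jog_arm(moves=[[0.05,0.001,0,0],[0.1,0.002,0,0],[0.15,0.003,0,0],[0.1725,0.003,0.02,0],[0.1725,0.003,0.05,0],[0.1725,0.003,0.08,0],[0.1725,0.003,0.0965,0],[0.1725,0.003,0.0965,0],[0.1725,0.003,0.0965,0]])

```text
clock: 39.2
position: [0.4818, 0.3798, 0.1177]
ee_rot: [2.014, 2.411, 0.002]
force: [-0.2, 0.2, 1.5]
width: 0.652
gripper_force: 0.0
```

Emit:
jog_arm(moves=[[0,0,0,0],[0,0,0,0],[0,0,0,0],[0,0,0,0],[0,0,0,0],[0,0,-0.04,0],[0,0,-0.08,0],[0,0,-0.13,0],[0,0,-0.15,0],[0,0,-0.15,0]], hand=0)

```text
clock: 40.45
position: [0.4815, 0.3801, 0.268]
ee_rot: [2.013, 2.412, 0.004]
force: [-1.1, -0.5, -1.5]
width: 0.378
gripper_force: 15.0
```

```bash
python3 - <<'E'
from h import *
move((.5182,.0569,.245),.062)
E
```

```text
shift [-0.3246 -0.0218  0.0224] spin 0.118 pos [0.4815 0.3801 0.268 ] yawy 0.18 j7 -0.42 w 0.0347
```

Emit:
jog_arm(moves=[[-0.055,-0.004,0,0.02],[-0.11,-0.008,0,0.04],[-0.165,-0.012,0,0.06],[-0.22,-0.016,0,0.08],[-0.275,-0.02,0,0.1],[-0.3246,-0.022,0,0.118],[-0.3246,-0.022,0.02,0.118],[-0.3246,-0.022,0.02,0.118],[-0.3246,-0.022,0.02,0.118]])

```text
clock: 41.58
position: [0.5171, 0.0572, 0.2463]
ee_rot: [-2.15, -2.29, 0.002]
force: [0.1, 0.7, -1.0]
width: 0.374
gripper_force: 15.0
```

```bash
python3 - <<'E'
from h import *
move((.5182,.0569,.132),.062)
E
```

```text
shift [-0.0004  0.0012  0.1143] spin 0.001 pos [0.5171 0.0572 0.2463] yawy 0.063 j7 0.02 w 0.0343
```

Emit:
jog_arm(moves=[[-0.0002,0.0006,0.04,0],[-0.0002,0.0006,0.07,0],[-0.0002,0.0006,0.09,0],[-0.0002,0.0006,0.114,0],[-0.0002,0.0006,0.114,0],[-0.0002,0.0006,0.114,0]])

```text
clock: 42.32
position: [0.5187, 0.0568, 0.1336]
ee_rot: [2.15, 2.29, 0.001]
force: [1.2, 0.0, -0.7]
width: 0.374
gripper_force: 15.0
```

Emit:
jog_arm(moves=[[0,0,0,0],[0,0,0,0],[0,0,0,0],[0,0,-0.04,0],[0,0,-0.09,0],[0,0,-0.14,0],[-0.03,-0.05,-0.17,0],[-0.07,-0.1,-0.17,0],[-0.07,-0.13,-0.17,0],[-0.07,-0.13,-0.17,0]], hand=0.06)

```text
clock: 43.58
position: [0.3908, -0.0223, 0.303]
ee_rot: [-2.152, -2.287, -0.003]
force: [0.9, 0.5, -0.4]
width: 0.656
gripper_force: 0.0
```

```bash
python3 look.py 12|egrep "gfoot|grim|orange|scene blue"; python3 - <<'E'
from h import *
move((.648,-.004,.31),.062)
d=dict(np.load("top12.npz")); s=dict(np.load("scene12.npz"))
for n,q in(("top",d),("scene",s)):
    for ce,st,p,m in blobs(q,"red",8):
        if len(p): print(n,ce.round(1),st[4],np.median(p,0))
a=d["color"][190:290,250:500];b=s["color"][150:260,130:390]
im=np.vstack([cv2.resize(a,(750,300))[:, :750],cv2.resize(b,(750,300))]);cv2.imwrite("pics/c12.png",im[:,:,::-1])
E
```

```text
top orange [431.5 244.5] 184 med [ 0.4729 -0.2836  0.1186] ray.12 [ 0.4724 -0.2829] ray.125 [ 0.4721 -0.2815]
top orange [470.7 251.2] 176 med [ 0.4573 -0.3758  0.119 ] ray.12 [ 0.4569 -0.3751] ray.125 [ 0.4567 -0.3732]
gfoot top 1069 [array([ 0.4639, -0.3308]), array([0.1669, 0.0997]), np.float64(80.591)]
grim top 314 [array([ 0.4638, -0.3327]), array([0.1476, 0.0524]), np.float64(80.6622)]
scene orange [193.7 202.9] 209 med [ 0.482  -0.2845  0.1187] ray.12 [ 0.4851 -0.2843] ray.125 [ 0.4912 -0.2841]
scene orange [151.  205.6] 198 med [ 0.4684 -0.3768  0.1184] ray.12 [ 0.4704 -0.3762] ray.125 [ 0.4766 -0.3754]
scene orange [235.3 207.2] 17 med [ 0.5031 -0.1952  0.1037] ray.12 [ 0.523  -0.1967] ray.125 [ 0.5289 -0.1971]
scene orange [357.3 282.2] 52 med [0.763  0.0111 0.0748] ray.12 [ 0.7979 -0.0054] ray.125 [ 0.8019 -0.0071]
scene blue [ 65.5 100.7] 180 med [-0.1467 -0.6219  0.0825] ray.12 [-0.0718 -0.6032] ray.125 [-0.0618 -0.6008]
scene blue [344.5 191.4] 49 med [0.5326 0.0554 0.1214] ray.12 [0.5317 0.0559] ray.125 [0.5374 0.0538]
scene blue [325.4 195.6] 54 med [0.5366 0.0069 0.1
[... 415 characters left out ...]
0.7281 0.1583 0.1491] ray.12 [0.7015 0.1749] ray.125 [0.7061 0.1719]
scene blue [ 30.5 390.3] 52 med [ 0.8039 -0.6088  0.0203] ray.12 [ 0.8719 -0.566 ] ray.125 [ 0.8753 -0.5639]
gfoot scene 861 [array([ 0.4697, -0.3301]), array([0.1682, 0.1009]), np.float64(84.2626)]
grim scene 502 [array([ 0.4677, -0.3306]), array([0.1465, 0.0573]), np.float64(82.4827)]
shift [ 0.0014  0.2555 -0.0065] spin 0.0 pos [ 0.3931 -0.0213  0.3031] yawy 0.062 j7 -0.04 w 0.0596
top [315.5 159. ] 211 [ 0.64740019 -0.00776124  0.24284309]
top [388.1 225.9] 167 [ 0.51786217 -0.18476008  0.10323062]
scene [336.8 186.1] 165 [ 0.65259365 -0.00626787  0.24237474]
scene [240.5 225.5] 404 [ 0.53246967 -0.19059398  0.07333938]
```

View pics/c12.png

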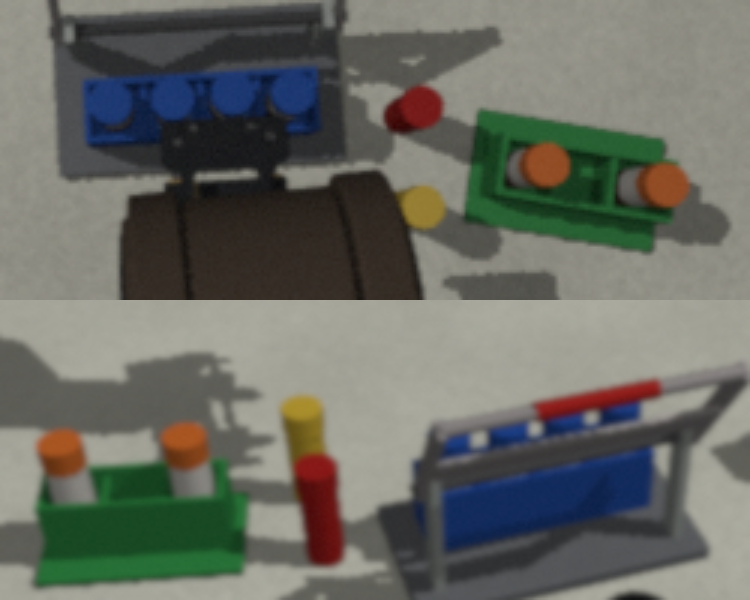

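All four new tubes are flush in the block and both orange tubes stand in the green rack. Now the lever, with the bar at (0.648, -0.006, about 0.236).

Emit:
jog_arm(moves=[[0,0.05,-0.007,0],[0,0.1,-0.007,0],[0,0.15,-0.007,0],[0,0.2,-0.007,0],[0,0.2555,-0.007,0],[0,0.2555,-0.007,0],[0,0.2555,0.03,0],[0,0.2555,0.06,0],[0,0.2555,0.073,0],[0,0.2555,0.073,0],[0,0.2555,0.073,0]])

```text
clock: 45.05
position: [0.6484, -0.0059, 0.231]
ee_rot: [2.151, 2.288, 0.002]
force: [0.5, -0.3, -0.7]
width: 0.65
gripper_force: 0.0
```

Emit:
jog_arm(moves=[[0,0,0,0],[0,0,0,0],[0,0,0,0],[0,0,0,0],[0,0,0,0],[0,0,0,0]], hand=0, newtons=20)

```text
clock: 45.8
position: [0.6478, -0.0058, 0.2298]
ee_rot: [2.151, 2.289, 0.0]
force: [0.5, 1.0, 0.5]
width: 0.152
gripper_force: 20.0
```

Emit:
jog_arm(moves=[[0,-0.0164,-0.0078,0],[0,-0.0324,-0.013,0],[0,-0.049,-0.016,0],[0,-0.0659,-0.017,0],[0,-0.0827,-0.0157,0],[0,-0.0993,-0.0123,0],[0,-0.1152,-0.0067,0],[0,-0.1303,0.0009,0],[0,-0.1443,0.0104,0],[0,-0.1569,0.0216,0],[0,-0.168,0.0343,0],[0,-0.1773,0.0484,0],[0,-0.1847,0.0636,0],[0,-0.1901,0.0796,0],[0,-0.1934,0.0961,0],[0,-0.1945,0.113,0],[0,-0.1945,0.113,0],[0,-0.1945,0.113,0]])

```text
clock: 48.05
position: [0.453, -0.0175, 0.1169]
ee_rot: [-2.15, -2.289, 0.001]
force: [-2.1, 3.8, -2.6]
width: 0.16
gripper_force: 20.0
```

Emit:
jog_arm(moves=[[0,0,0.002,0],[0,0,0.004,0],[0,0,0.004,0],[0,0,0.004,0]])

```text
clock: 48.55
position: [0.4529, -0.0175, 0.1127]
ee_rot: [-2.151, -2.289, 0.0]
force: [-3.8, 4.3, -0.3]
width: 0.155
gripper_force: 20.0
```

Emit:
jog_arm(moves=[[0,0,0.002,0],[0,0,0.004,0],[0,0,0.004,0],[0,0,0.004,0]])

```text
clock: 49.05
position: [0.453, -0.0179, 0.1099]
ee_rot: [-2.151, -2.288, -0.001]
force: [-10.4, 2.5, 24.1]
width: 0.157
gripper_force: 20.0
```

```bash
cat > lev.py <<'E'
import sys
from cell import arm
from h import *
np.set_printoptions(precision=4,suppress=True)
for n in("top","scene"):
    d=arm.get_image(n); np.savez(f"{n}{sys.argv[1]}.npz",**d); cv2.imwrite(f"pics/{n}{sys.argv[1]}.png",d["color"][:,:,::-1])
    for ce,st,p,m in blobs(d,"red",8):
        if len(p): print(n,ce.round(1),st[4],np.median(p,0),p[:,2].max())
print(arm.observe()["force"])
E
python3 lev.py 13
```

```text
top [389.  225.4] 142 [ 0.5195 -0.1869  0.1043] 0.1090892262095961
scene [294.3 176.7] 21 [ 0.4602 -0.0465  0.1296] 0.13496470899120688
scene [240.5 225.4] 420 [ 0.5326 -0.1905  0.0726] 0.10795987889759064
[-10.7415   2.2996  24.0471]
```

Firm stop reached (24 N). Release, back off and check.

Emit:
jog_arm(moves=[[0,0,0,0],[0,0,0,0],[0,0,0,0],[0,0,0,0],[0,0,-0.03,0],[0,0,-0.07,0],[0,0,-0.12,0],[0,-0.05,-0.17,0],[0,-0.07,-0.22,0],[0.05,-0.07,-0.22,0],[0.1,-0.07,-0.22,0],[0.15,-0.07,-0.22,0],[0.2,-0.07,-0.22,0],[0.2,-0.07,-0.22,0]], hand=0.06)

```text
clock: 50.9
position: [0.3706, 0.1808, 0.3283]
ee_rot: [-2.145, -2.295, 0.001]
force: [-0.5, -0.8, 0.7]
width: 0.656
gripper_force: 0.0
```

```bash
python3 lev.py 14; python3 look.py 15|egrep "orange|scene blue|gfoot"; python3 - <<'E'
from h import *
import cv2
d=dict(np.load("top14.npz")); s=dict(np.load("scene14.npz"))
for q in("0","14"):
  W=cloud(dict(np.load(f"top{q}.npz")))
  m=(W[...,2]>.11)&(W[...,2]<.18)&(W[...,0]>.43)&(W[...,0]<.6)&(abs(W[...,1]+.0125)<.13)
  p=W[m]; A=np.c_[p[:,:2],np.ones(len(p))]; print(q,"lever plane slope",np.linalg.lstsq(A,p[:,2],rcond=None)[0])
a=d["color"][190:290,250:500];b=s["color"][150:260,130:390]
im=np.vstack([cv2.resize(a,(750,300)),cv2.resize(b,(750,300))]);cv2.imwrite("pics/c14.png",im[:,:,::-1])
E
```

```text
top [389.  225.6] 142 [ 0.5196 -0.1865  0.1037] 0.10851032630800284
top [318.3 252.3] 152 [ 0.454  -0.0148  0.1309] 0.13700461736097153
scene [305.6 174.3] 96 [ 0.4582 -0.0184  0.1295] 0.1341255663611395
scene [240.4 225.5] 409 [ 0.5327 -0.1908  0.0736] 0.10913121458380606
[ 0.2215 -0.1063 -0.1668]
top orange [431.5 244.6] 182 med [ 0.4717 -0.2835  0.1189] ray.12 [ 0.4723 -0.2831] ray.125 [ 0.4721 -0.2817]
top orange [470.8 251.2] 178 med [ 0.4573 -0.3761  0.1186] ray.12 [ 0.4568 -0.3753] ray.125 [ 0.4567 -0.3734]
gfoot top 1081 [array([ 0.4638, -0.3321]), array([0.1655, 0.1   ]), np.float64(80.6076)]
scene orange [193.7 203.3] 187 med [ 0.4827 -0.2848  0.1186] ray.12 [ 0.4863 -0.2845] ray.125 [ 0.4924 -0.2843]
scene orange [151.  205.8] 192 med [ 0.4682 -0.3768  0.1186] ray.12 [ 0.4712 -0.3763] ray.125 [ 0.4774 -0.3755]
scene orange [235.4 207.2] 18 med [ 0.503  -0.1944  0.1038] ray.12 [ 0.5231 -0.1965] ray.125 [ 0.5289 -0.1969]
scene orange [357.2 282.4] 51 med [0.763  0.0103 0.0741] ray.12 [ 0.7982 -0.0055] ray.125 [ 0.8021 -0.0073]
scene blue [ 65.8 100.6] 181 med [-0.1458 -0.620
[... 313 characters left out ...]
356  0.1133] ray.12 [ 0.5473 -0.0366] ray.125 [ 0.5529 -0.0382]
scene blue [288.1 206.4] 118 med [ 0.5417 -0.0824  0.1128] ray.12 [ 0.5501 -0.0827] ray.125 [ 0.5558 -0.0839]
scene blue [319.  222.5] 1462 med [ 0.5478 -0.0093  0.0517] ray.12 [ 0.6185 -0.0303] ray.125 [ 0.6236 -0.0318]
scene blue [422.5 231.5] 129 med [0.7279 0.1577 0.1494] ray.12 [0.7015 0.1749] ray.125 [0.7061 0.1719]
scene blue [ 30.5 390.3] 52 med [ 0.8038 -0.6091  0.02  ] ray.12 [ 0.8719 -0.566 ] ray.125 [ 0.8753 -0.5639]
gfoot scene 863 [array([ 0.468 , -0.3302]), array([0.167 , 0.1028]), np.float64(82.6577)]
0 lever plane slope [-0.00530256  0.00026836  0.13530284]
14 lever plane slope [0.00789072 0.00189366 0.12753696]
```

View pics/c14.png

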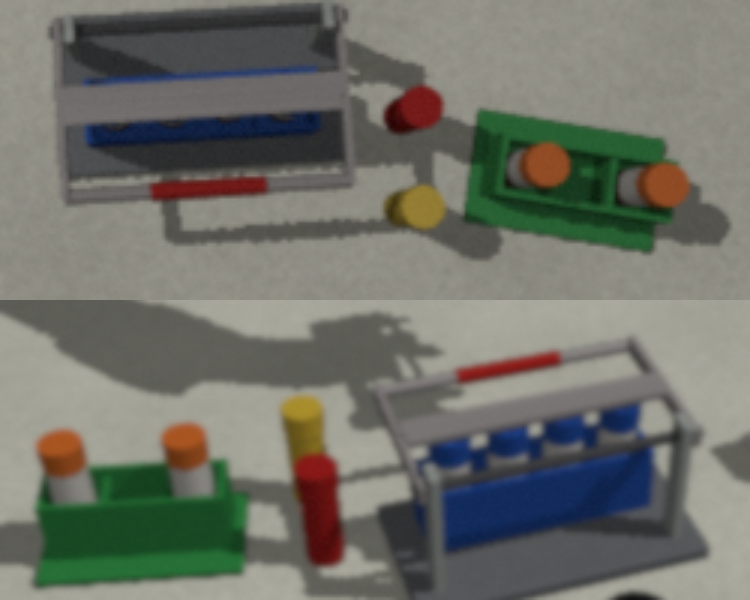

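The lever lies flat over the four blue caps, and both orange tubes stand in the green rack at (545,165) and (665,185). Handing in.

```bash
python3 -c "
from cell import arm
print(arm.sign_off())"
```

```text
the job is handed in; nothing more can be done
None
```

I handed the job in after about 51 s of robot time: both orange-capped tubes are in the green rack, all four blue-capped tubes are fully down in the block, the lever is shut on its stop, and the bottle, jar and crucible were not touched; no verdict was returned.

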